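# Aim the die camera and trigger it

## Task

Push the swinging camera arm round with a finger until the camera hangs straight above the middle of the clear dome with the die in it; only then press the button on the trigger box fully down, let it come back up and move clear. Leave the dome, cup, tray, power adapter and mug standing where they are.

Things in the scene. Friction and masses are not known exactly. Their poses are not given: they have to be found in the camera images.
- pivot (a point): Point on the vertical pivot axis of the camera arm, half-way up the arm's bar (125 mm above the desk), over a brass post 18 mm thick. Its x axis is the middle direction of the swing and does not turn with the arm. An aluminium hub of 36 mm diameter surrounds the axis, 110 to 140 mm above the desk; nothing on the rig is higher. The post stands on a fixed clear plate, 285 x 350 mm, 10 mm thick.
- boom (a joint): Swing of the arm about the pivot axis: 0 along the middle direction, growing anticlockwise seen from above, -1.25 to 1.25 rad. Steady friction of about 0.12 N m; it stays where it is left. The arm is a straight level dark steel bar from the pivot to the camera, 12 mm wide, 20 mm tall (115 to 135 mm above the desk), its sides bare from 20 to 160 mm from the pivot axis.
- camera (a point): Lens of the camera, facing straight down at the outer end of the arm, 180 mm from the pivot axis and 95 mm above the desk. The camera is a black block 36 mm square, 103 to 125 mm above the desk, with an 18 mm lens barrel under it and a bracket on it. The direction from the pivot to this point, seen from above, is the direction of the arm.
- dome_top (a point): Top centre of the clear dome over a white die, 68 mm above the desk. The dome is 70 mm in diameter on a black round foot of 84 mm, 58 mm tall in all; loose, 0.13 to 0.25 kg. It stands on the plate about 180 mm from the pivot axis, in one of three places: in the middle of the swing or about 0.8 rad to either side; the cup and the tray have the others.
- button_top (a point): Centre of the top face of the push button, a round metal cap 28 mm in diameter in a round black housing on a fixed grey trigger box (90 x 70 mm, 35 mm tall) that stands on the desk beside the rig, to the left or the right. The button goes straight down.
- button (a joint): How far the button is pressed: 0 up, 0.006 m fully down. A spring brings it back; fully down takes about 4 N.
- dice_cup: Loose open black dice cup, 68 mm in diameter at the rim and 60 mm tall, on the base plate; origin at the centre of its underside.
- tray: Loose small square open grey tray, 66 x 66 mm, 45 mm tall, on the base plate; origin at the centre of its underside.
- adapter: Loose black power adapter, a block 85 x 50 mm and 34 mm tall, on the desk beside the rig, on the side away from the trigger box; origin at the centre of its underside.
- mug: Loose white mug, 76 mm in diameter, 85 mm tall, on the desk at the near left of the rig; origin at the centre of its underside.
There are look-alikes about, which are no part of the job. Leave any blue look-alike of the part that bears button_top alone.

How it is judged:
On the way, in this order (a step that is already met when the one before it is completed fails the run):
1. the camera hangs still above the dome, within 12 mm of its middle seen from above (horizontal distance between camera and dome_top below 0.012 m and velocity of joint boom between -0.05 and 0.05 rad/s), for 0.4 s.
2. the button is pressed down (at least 4.5 mm of its 6 mm) (value of joint button above 0.0045 m and horizontal distance between camera and dome_top below 0.012 m), for 0.05 s.
At the end, for the whole second after the job is handed in: The camera hangs above the dome, within 12 mm of its middle seen from above; the button is up again (within 1.5 mm); the dome is upright and within 10 mm of where it stood, and the cup, tray, adapter and mug are within 15 mm of where they stood (horizontal distance between camera and dome_top below 0.012 m and value of joint button below 0.0015 m and angle between dome_top's own z axis and vertical below 0.1 rad and distance of dome_top from where it was at the start of the episode below 0.01 m and distance of each of dice_cup, tray, adapter, mug from where it was at the start of the episode below 0.015 m); the robot touches nothing.
It fails at once if the dome was shifted, lifted or carried (more than 10 mm) (distance of dome_top from where it was at the start of the episode above 0.01 m).
It fails at once if the cup, tray, power adapter or mug was shifted, lifted or carried (more than 15 mm) (distance of any of dice_cup, tray, adapter, mug from where it was at the start of the episode above 0.015 m).
It fails at once if the button was pressed while the camera was not over the dome (value of joint button above 0.003 m and horizontal distance between camera and dome_top above 0.02 m).
It also fails if it takes over 51 s, if anything falls off the work surface, if the arm or the gripper's body presses on something with over 40 N, if the wrist force passes 120 N, or if a joint passes its speed limit or range.

## Robot

A 6-joint arm with a two-finger parallel gripper is mounted at the origin on the work surface. World frame = base frame: x ahead of the robot, y to its left, z up, the work surface at z = 0. Lengths are in m, angles in rad, forces in N, time in s.
With the tool pointing down it reaches from about 0.4 to 0.825 m from the base axis. Payload 7 kg.
Tool frame: the origin (TCP) lies on the centre line of the jaws, within the pads' length; the fingertips stand ahead of it and the grasp point (between the pads) lies 11 mm behind it (arm.tips_ahead is the z of the fingertips in the tool frame, in m); z points along the fingers, y is the direction in which the jaws open and shut (so a half turn about z gives the same grasp; the last joint's range is limited). The gripper opens to 88 mm and grips with 3 to 60 N. Pads are 19 mm wide; open, the fingers measure 130 mm over their backs; the gripper's body (78 mm by 193 mm) begins 47 mm behind the grasp point.
Start: joints at [1.46, 0.359, 0.012, 0, -1.224, -0.288], TCP at [0.262, 0.622, 0.235] pointing down, gripper open.
Joint ranges: [-3.07, 3.07], [-1.43, 2.12], [-1.02, 1.25], [-3.03, 1.67], [-3.05, -0], [-3.03, 3.03]. Speed limits (rad/s): [2.39, 2.39, 3.01, 3.14, 3.14, 3.14].

## Interface

Orientations are given as [roll, pitch, yaw] about the fixed x, y, z axes, in that order (R = Rz(yaw) Ry(pitch) Rx(roll)).
In Python, from station import get_state, optics, arm gives the robot as it stands.
- The arm moves only by the tool carry_out, never from a script. Its argument "plan" is a list of rows, each a list of 7 numbers: the shift along the world's x, y, z each as a share of 25 mm, from -1 to 1, then the turn, a rotation vector about the world's x, y, z each as a share of 90 degrees, from -1 to 1, then the finger opening in mm, from 0 to 87.6. A call has 1 to 8 rows; each row shifts and turns the commanded pose from where the row before left it; what a row does not reach is not made up. A row lasts 1/10 s, in which the tool goes at most 50 mm and 8.59 degrees, less where a joint would pass 70% of its speed; a pose out of reach is approached as far as the arm can. A call with a number of a shift or a turn outside -1 to 1 is refused whole. A call with a gripper value outside its range is refused whole. The fingers move at their own pace and stop on an object; "newtons" is the grip in N (left out, the last holds). Time passes only in rows, so rows that do not move let the fingers close. It gives the time, the measured TCP pose, the force and the opening at its end, in the units of the state.
- get_state(): the state, without advancing time (a new reading comes with each control period).
- optics.grab_frame(name): name is "side" or "top" or "wrist"; returns the picture (384x512x3 uint8, blue, green, red); there is no depth.
- optics.calibration(name): a dict with "fov_y" (degrees; the focal length in pixels is half the picture's height over the tangent of half this angle, whatever the lens; pixels are square), "cx", "cy" (the principal point, pixels), "position" and "orientation" of the camera in the world. Camera axes: x right, y up, looking along -z (the intrinsics and any distortion apply to the point x, -y, -z); pixel columns grow to the right and rows downward; lengths in m; the calibration is good to about 2 mm. A picture is of the moment at which its call begins: read the wrist's pose just before it. calibration takes no time and is no camera call; for the wrist camera it gives the pose at the moment of the call.
- arm.job_done(): hands the job in, once; it reports no verdict.
The state is a dict: "t": time; "q": joint angles; "qd": joint speeds; "joint_efforts": joint torques, N m; "eef_pos": TCP position; "ee_rot": TCP orientation; "force": force on the tool from outside, world axes, zero at the start; "moment": the same for the moment, N m; "width": finger opening in m.
Only numpy, scipy, OpenCV 4.12 (cv2) and the standard library are available. Lean on these libraries where they do the work, as an engineer would, in place of code of your own. Each camera call takes 0.05 s, during which the arm holds its last target. There are 200 camera calls.

## Working session

There is one attempt and no reset: what is moved stays moved. The work goes in short steps, Python scripts to look and compute and a tool call to move; the robot and the scene stay as the last step left them, time stands still between calls to the robot, and variables do not carry over. Pictures are saved under pics/ and viewed, about 8 in all and at most 12, crops included, and the job is handed in when it is done.

Besides the shell and the picture viewer there is one more tool, called after "Request:" as name(argument=value, ...), one argument or row to a line, values as JSON. carry_out: Moves the arm, as the interface text tells. Its arguments: {"type":"object","properties":{"plan":{"type":"array"},"newtons":{"type":"number"}},"required":["plan"]}

```bash
mkdir -p pics; ls; python3 - <<'E'
from station import get_state, optics, arm
import cv2,numpy as np
s=get_state();print(s, arm.tips_ahead)
for n in("top","side"):
    print(n,optics.calibration(n)); cv2.imwrite(f"pics/{n}0.png",optics.grab_frame(n))
E
```

```text
pics
{'t': 0.0, 'q': array([ 1.46009766e+00,  3.59374067e-01,  1.10639398e-02, -3.47864857e-04,
       -1.22412131e+00, -2.88080165e-01]), 'qd': array([ 0.00126742,  0.00142446,  0.0006473 , -0.00033367,  0.0003852 ,
       -0.00055168]), 'joint_efforts': array([ 7.34117912e-04, -5.82710373e+01,  2.93064415e+01,  6.99800581e+00,
        6.95346709e-03, -1.59070282e-04]), 'eef_pos': array([0.2619494, 0.6215754, 0.2336336]), 'ee_rot': array([ 3.13993201e+00, -1.51057519e-04, -3.98897168e-01]), 'force': array([-0.47905544, -0.63231227, -0.37874205]), 'moment': array([ 0.02590544, -0.0050788 , -0.01925868]), 'width': 0.08803255253150587} 0.008
top {'fov_y': 51.95746088475195, 'cx': 257.84727078559996, 'cy': 192.00725822417937, 'position': array([0.42565696, 0.00903349, 1.04026125]), 'orientation': array([ 0.0906037 , -0.03029525, -1.57908887])}
side {'fov_y': 56.05095577259799, 'cx': 252.97611608081428, 'cy': 189.6060239692668, 'position': array([-0.01980903, -0.52706982,  0.83235146]), 'orientation': array([ 0.79183934, -0.00119719, -0.80789235])}
```

View pics/top0.png

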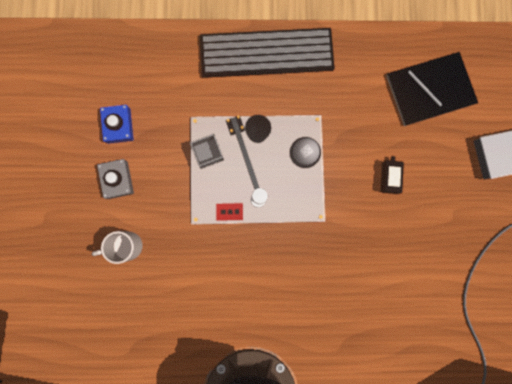

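View pics/side0.png

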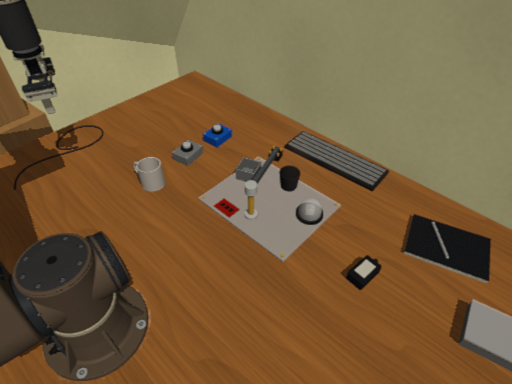

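The top view shows the hub at about (259,197), the camera end at (236,126), the dome at (305,152), the cup at (258,128) and the tray at (207,151). The grey trigger box is at (114,180), with its blue look-alike at (115,124). The side view agrees. Next I'll measure these.

```bash
cat > h.py <<'E'
import numpy as np,cv2
from scipy.spatial.transform import Rotation as R
from station import get_state, optics, arm
def ray(c,px,z):
    f=192/np.tan(np.radians(c["fov_y"])/2); px=np.atleast_2d(px).astype(float)
    d=np.c_[(px[:,0]-c["cx"])/f,-(px[:,1]-c["cy"])/f,-np.ones(len(px))]
    d=R.from_euler("xyz",c["orientation"]).apply(d); p=c["position"]
    return p+d*((z-p[2])/d[:,2])[:,None]
def proj(c,P):
    f=192/np.tan(np.radians(c["fov_y"])/2)
    v=R.from_euler("xyz",c["orientation"]).inv().apply(np.atleast_2d(P)-c["position"])
    return np.c_[c["cx"]-f*v[:,0]/v[:,2],c["cy"]+f*v[:,1]/v[:,2]]
E
python3 - <<'E'
from h import *
c=optics.calibration("top"); im=cv2.imread("pics/top0.png")
for n,p,z in [("hub",(259,196.5),.14),("camtop",(236,126),.13),("dome",(305.5,152),.03),("cup",(258,128),.07),("tray",(207,151),.055),("btn",(111.5,178),.05),("blue",(113,121),.05),("adapter",(392,177),.034),("mug",(120,247),.085)]:
    print(n,ray(c,p,z)[0].round(3))
a=cv2.resize(im[100:240,185:335],None,fx=4,fy=4,interpolation=cv2.INTER_CUBIC)
b=cv2.resize(im[95:205,90:140],None,fx=4,fy=4,interpolation=cv2.INTER_CUBIC)
o=np.zeros((560,800,3),np.uint8); o[:,:600]=a; o[:440,600:]=b
cv2.imwrite("pics/crop1.png",o); print(optics.calibration("wrist"),get_state()["ee_rot"])
E
```

```text
hub [ 0.497 -0.021  0.14 ]
camtop [0.664 0.031 0.13 ]
dome [ 0.621 -0.148  0.03 ]
cup [ 0.675 -0.023  0.07 ]
tray [0.62  0.106 0.055]
btn [0.553 0.345 0.05 ]
blue [0.698 0.345 0.05 ]
adapter [ 0.554 -0.372  0.034]
mug [0.383 0.309 0.085]
{'fov_y': 61.9413413511191, 'cx': 260.7512219504707, 'cy': 191.1358392662342, 'position': array([0.3319471 , 0.59232434, 0.38425551]), 'orientation': array([-2.86210424e-01, -1.20977970e-03, -1.96966053e+00])} [ 3.14014137e+00 -1.42694002e-04 -3.98923099e-01]
```

View pics/crop1.png

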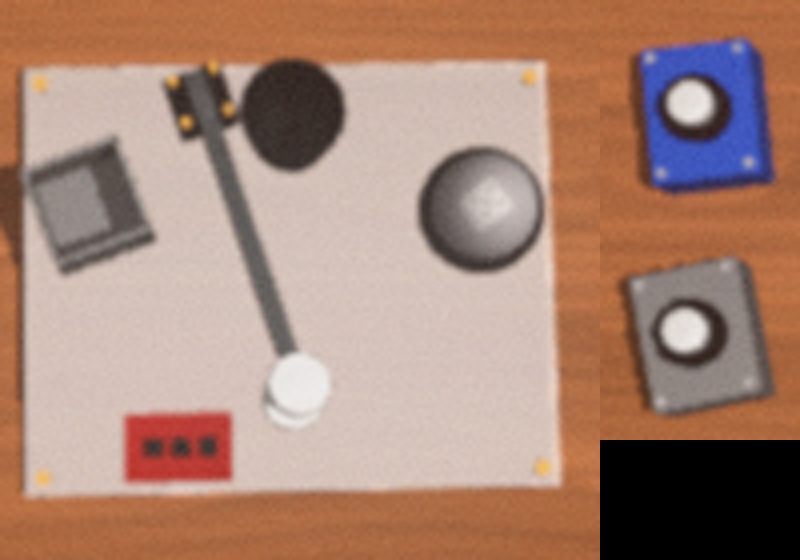

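The enlarged crop shows the hub at top pixel (259.4,195.4), the dome foot at (304.9,151.9), and the bar running at about 0.3 rad towards the gap between the tray and the cup. The real button is the grey one, at (112,177.2). Now I'll refine these and triangulate the button height.

```bash
python3 - <<'E'
from h import *
from scipy.optimize import least_squares
ct,cs=optics.calibration("top"),optics.calibration("side")
T=cv2.imread("pics/top0.png");S=cv2.imread("pics/side0.png")
def bright(im,x0,y0,x1,y1,th=150):
    g=im[y0:y1,x0:x1].min(2); m=(g>th).astype(np.uint8)
    n,l,st,ce=cv2.connectedComponentsWithStats(m); i=1+np.argmax(st[1:,4]); return ce[i]+[x0,y0],st[i]
bt,a=bright(T,98,162,128,195); bs,b=bright(S,174,138,200,158); print(bt,a,bs,b)
f=lambda P:np.r_[proj(ct,P)[0]-bt,proj(cs,P)[0]-bs]
r=least_squares(f,[.55,.345,.05]);print("button",r.x.round(4),r.fun.round(2))
hub=ray(ct,(259.4,195.4),.14)[0]; 
# bar dark pixels: fit line
m=np.zeros(T.shape[:2],np.uint8); cv2.line(m,(258,190),(239,138),255,10)
pts=np.argwhere((m>0)&(T.max(2)<120))[:,::-1]; P=ray(ct,pts,.135)[:,:2]
vx,vy,x0,y0=cv2.fitLine(P.astype(np.float32),cv2.DIST_HUBER,0,.01,.01).ravel(); 
if vx<0: vx,vy=-vx,-vy
print("hub",hub,"bar bearing",np.arctan2(vy,vx),"dist hub to line",(hub[0]-x0)*vy-(hub[1]-y0)*vx,len(P))
for z in(.01,.02,.03): d=ray(ct,(304.9,151.9),z)[0]; e=d-hub; print("dome",d.round(4),np.hypot(*e[:2]),np.arctan2(e[1],e[0]))
E
```

```text
[110.83157895 177.14736842] [ 8 10 11 11 95] [186.4 144.3] [10  5  5  3 10]
button [0.5546 0.3459 0.0513] [-0.  0.  0. -0.]
hub [ 0.49942294 -0.02242441  0.14      ] bar bearing 0.3180762 dist hub to line 0.0010018574230377837 228
dome [ 0.6255 -0.1491  0.01  ] 0.17873517069600806 -0.7877986438946083
dome [ 0.6236 -0.1476  0.02  ] 0.17627906817611763 -0.7894557268027564
dome [ 0.6216 -0.146   0.03  ] 0.17382346338341564 -0.7911596337348176
```

Request:
carry_out(
  plan=[
    [0.8,-1,0,0,0,0,0],
    [0.8,-1,0,0,0,0,0],
    [0.8,-1,0,0,0,0,0],
    [0.8,-1,0,0,0,0,0],
    [0.8,-1,0,0,0,0,0],
    [0.8,-1,0,0,0,0,0],
    [0.8,-1,0,0,0,0,0],
    [0.8,-1,0,0,0,0,0],
  ],
)

```text
t: 0.9
eef_pos: [0.4226, 0.4207, 0.2343]
ee_rot: [3.141, 0.0, -0.399]
force: [-0.1, -0.1, 0.5]
width: 0.0292
```

Request:
carry_out(
  plan=[
    [0.47,-1,0,0,0,0,0],
    [0.47,-1,0,0,0,0,0],
    [0.47,-1,0,0,0,0,0],
    [0.47,-1,0,0,0,0,0],
    [0.47,-1,0,0,0,0,0],
    [0.47,-1,0,0,0,0,0],
    [0.47,-1,0,0,0,0,0],
    [0.47,-1,0,0,0,0,0],
  ],
)

```text
t: 1.7
eef_pos: [0.5162, 0.2208, 0.2343]
ee_rot: [3.141, 0.0, -0.399]
force: [0.4, -0.3, 0.3]
width: 0.0006
```

Request:
carry_out(
  plan=[
    [0.47,-1,0,0,0,0,0],
    [0.47,-1,0,0,0,0,0],
    [0.47,-1,0,0,0,0,0],
    [0.47,-1,0,0,0,0,0],
    [0.47,-1,0,0,0,0,0],
    [0.47,-1,0,0,0,0,0],
    [0,0,0,0,0,0,0],
  ],
)

```text
t: 2.4
eef_pos: [0.5872, 0.0695, 0.2339]
ee_rot: [3.14, 0.001, -0.401]
force: [-0.9, 0.2, -0.7]
width: 0.0002
```

```bash
python3 - <<'E'
from h import *
print(get_state()["eef_pos"],optics.calibration("wrist")["position"])
cv2.imwrite("pics/w1.png",optics.grab_frame("wrist"))
E
```

```text
[0.58717682 0.06949674 0.23389809] [0.65717151 0.03992581 0.38437115]
```

View pics/w1.png

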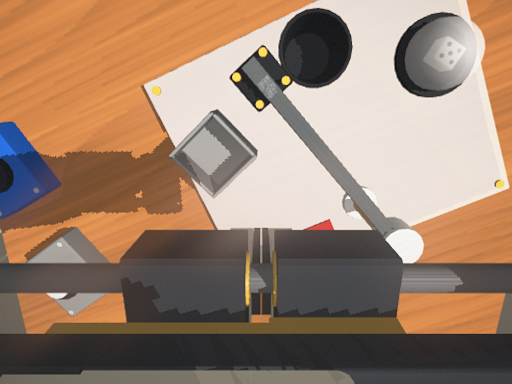

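The wrist view shows the dome foot at about (435,55), the cup at (315,47), the tray at (213,152) and the bar clear of the finger. I'll go down beside the bar and push.

Request:
carry_out(
  plan=[
    [0,0,-0.95,0,0,0,0],
    [0,0,-0.95,0,0,0,0],
    [0,0,-0.95,0,0,0,0],
    [0,0,-0.95,0,0,0,0],
    [0,0,-0.95,0,0,0,0],
    [0.2,-0.5,0,0,0,0,0],
    [0.2,-0.5,0,0,0,0,0],
    [0,0,0,0,0,0,0],
  ],
)

```text
t: 3.25
eef_pos: [0.5979, 0.0458, 0.117]
ee_rot: [-3.141, -0.002, -0.4]
force: [0.1, -0.1, -0.7]
width: 0.0004
```

Request:
carry_out(
  plan=[
    [0.1,-0.4,0,0,0,0,0],
    [0.1,-0.4,0,0,0,0,0],
    [0.1,-0.4,0,0,0,0,0],
    [0.1,-0.4,0,0,0,0,0],
    [0.1,-0.4,0,0,0,0,0],
    [0,-0.4,0,0,0,0,0],
    [0,-0.4,0,0,0,0,0],
    [0,-0.4,0,0,0,0,0],
  ],
)

```text
t: 4.05
eef_pos: [0.6089, -0.0339, 0.1157]
ee_rot: [3.141, 0.0, -0.399]
force: [-0.5, 1.8, -0.1]
width: 0.0007
```

Request:
carry_out(
  plan=[
    [0,-0.3,0,0,0,0,0],
    [0,-0.3,0,0,0,0,0],
    [-0.1,-0.3,0,0,0,0,0],
    [-0.1,-0.2,0,0,0,0,0],
    [0,0,0,0,0,0,0],
  ],
)

```text
t: 4.55
eef_pos: [0.6037, -0.0613, 0.1159]
ee_rot: [3.141, 0.0, -0.399]
force: [0.2, 0.2, -0.4]
width: 0.0002
```

```bash
python3 - <<'E'
from h import *
cv2.imwrite("pics/w2.png",optics.grab_frame("wrist"));cv2.imwrite("pics/t2.png",optics.grab_frame("top"))
t=cv2.imread("pics/t2.png")[100:240,185:335]
print(get_state()["eef_pos"],get_state()["force"])
o=np.zeros((384,800,3),np.uint8); o[:,:512]=cv2.imread("pics/w2.png"); o[:269,512:]=cv2.resize(t,(288,269),interpolation=cv2.INTER_CUBIC); cv2.imwrite("pics/v2.png",o)
E
```

```text
[ 0.6040226  -0.06069464  0.11590212] [-0.25268288 -0.83413506  0.77952512]
```

View pics/v2.png

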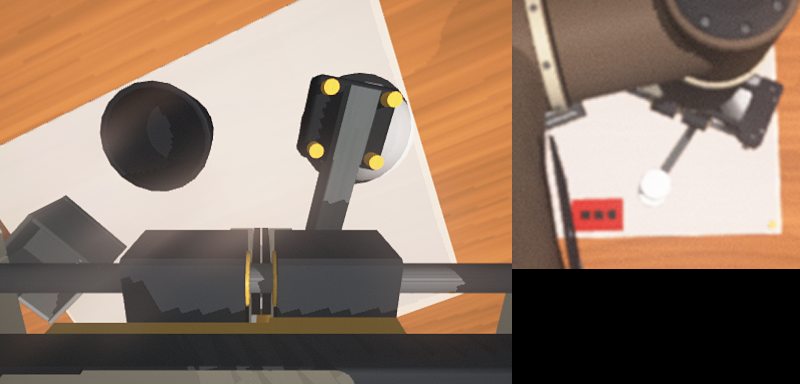

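The combined view shows the bracket's four screws in the wrist picture at (332,87), (394,99), (316,151) and (376,162), so the bar has nearly reached the dome. I'll compute the remaining angle.

```bash
python3 - <<'E'
from h import *
hub=np.array([.4994,-.0224])
c=optics.calibration("wrist"); im=cv2.imread("pics/w2.png")
h=cv2.cvtColor(im,cv2.COLOR_BGR2HSV); m=cv2.inRange(h,(20,150,120),(38,255,255)); m[200:]=0
n,l,st,ce=cv2.connectedComponentsWithStats(m); k=[i for i in range(1,n) if st[i,4]>60]; print(ce[k].round(1),st[k,4])
for z in(.125,.13,.135):
    p=ray(c,ce[k],z)[:,:2]; e=p.mean(0)-hub; print(z,"cam",p.mean(0).round(4),np.hypot(*e).round(4),np.arctan2(e[1],e[0]).round(4),"sides",np.linalg.norm(p[0]-p[1]).round(4))
# dome foot from w1: same camera orientation, known position then
c1=dict(c,position=np.array([0.65717151,0.03992581,0.38437115])); w=cv2.imread("pics/w1.png")
g=w.max(2); m=((g<75)).astype(np.uint8)[0:110,385:500]
n,l,st,ce=cv2.connectedComponentsWithStats(m); i=1+np.argmax(st[1:,4])
ct=max(cv2.findContours((l==i).astype(np.uint8),0,1)[0],key=len).reshape(-1,2)+[385,0]
hull=cv2.convexHull(ct).reshape(-1,2); sel=hull[(hull[:,0]<440)]  # outer left/bottom edge
from scipy.optimize import least_squares
for z in(.01,.018):
    P=ray(c1,sel,z)[:,:2]; r=least_squares(lambda q:np.hypot(*(P-q).T)-.042,[.622,-.147]); e=r.x-hub
    print("dome",z,len(sel),r.x.round(4),(1000*r.fun).round(1).tolist(),np.hypot(*e).round(4),np.arctan2(e[1],e[0]).round(4))
p=ray(c1,[(405,244)],.14)[0];print("hub via wrist",p)
E
```

```text
[[331.1  86.3]
 [394.2  98.8]
 [316.  150.6]
 [375.6 161.9]] [187 170 152 142]
0.125 cam [ 0.6473 -0.123 ] 0.1789 -0.5973 sides 0.0276
0.13 cam [ 0.6482 -0.1218] 0.179 -0.589 sides 0.0266
0.135 cam [ 0.6492 -0.1207] 0.1791 -0.5807 sides 0.0256
dome 0.01 23 [ 0.6233 -0.1491] [0.0, -0.4, -0.6, -0.3, -0.3, -0.0, 0.2, 0.3, 0.1, 0.2, 0.4, 0.1, 0.2, 0.1, -0.2, -0.2, -0.1, -0.1, -0.3, -0.4, -0.5, 0.2, 0.2] 0.1773 -0.7966
dome 0.018 23 [ 0.6238 -0.1462] [-1.1, -1.2, -1.1, -0.7, -0.6, -0.2, 0.2, 0.3, 0.2, 0.4, 0.6, 0.3, 0.4, 0.3, -0.1, -0.2, -0.2, -0.3, -0.6, -0.8, -1.1, -0.6, -0.7] 0.1755 -0.7833
hub via wrist [ 0.50151045 -0.02545158  0.14      ]
```

Request:
carry_out(
  plan=[
    [-0.12,-0.16,0,0,0,0,0],
    [-0.12,-0.16,0,0,0,0,0],
    [-0.13,-0.16,0,0,0,0,0],
    [-0.13,-0.15,0,0,0,0,0],
    [0,0,0,0,0,0,0],
  ],
)

```text
t: 5.15
eef_pos: [0.5908, -0.0768, 0.1158]
ee_rot: [3.141, 0.001, -0.399]
force: [0.8, 0.4, 0.6]
width: 0.0004
```

```bash
cat > look.py <<'E'
from h import *
import sys
hub=np.array([.5005,-.0232]); dome=np.array([.6235,-.1488])
c=optics.calibration("wrist"); im=optics.grab_frame("wrist"); cv2.imwrite(f"pics/{sys.argv[1]}.png",im)
h=cv2.cvtColor(im,cv2.COLOR_BGR2HSV); m=cv2.inRange(h,(20,150,120),(38,255,255)); m[200:]=0
n,l,st,ce=cv2.connectedComponentsWithStats(m); k=[i for i in range(1,n) if st[i,4]>60]; print(ce[k].round(1).tolist())
p=ray(c,ce[k],.129)[:,:2]; q=p.mean(0); e=q-hub; print("cam",q.round(4),np.hypot(*e).round(4),np.arctan2(e[1],e[0]).round(4),"to dome",np.arctan2(*(dome-hub)[::-1]).round(4),(dome-q).round(4))
print(get_state()["eef_pos"])
E
python3 look.py w3
```

```text
[[375.1, 92.5], [432.2, 117.7], [346.2, 152.8], [400.8, 175.2]]
cam [ 0.6252 -0.1503] 0.178 -0.7951 to dome -0.7959 [-0.0017  0.0015]
[ 0.59100875 -0.0766486   0.11580536]
```

The camera now reads within about 2 mm of the dome's middle. I'll back off, lift, and check from above.

Request:
carry_out(
  plan=[
    [0.3,0.3,0,0,0,0,0],
    [0.5,0.5,0,0,0,0,0],
    [0,0,1,0,0,0,0],
    [0,0,1,0,0,0,0],
    [0,0,1,0,0,0,0],
    [0,0,1,0,0,0,0],
    [0,0,1,0,0,0,0],
    [0,0,0,0,0,0,0],
  ],
)

```text
t: 6.0
eef_pos: [0.6145, -0.0551, 0.2449]
ee_rot: [-3.139, -0.006, -0.398]
force: [0.2, 0.2, 0.5]
width: 0.0007
```

```bash
python3 look.py w4
```

```text
[]
cam [nan nan] nan nan to dome -0.7959 [nan nan]
[ 0.61346715 -0.05504885  0.24266958]look.py:7: RuntimeWarning: Mean of empty slice.
  p=ray(c,ce[k],.129)[:,:2]; q=p.mean(0); e=q-hub; print("cam",q.round(4),np.hypot(*e).round(4),np.arctan2(e[1],e[0]).round(4),"to dome",np.arctan2(*(dome-hub)[::-1]).round(4),(dome-q).round(4))
  ret = um.true_divide(
```

View pics/w4.png

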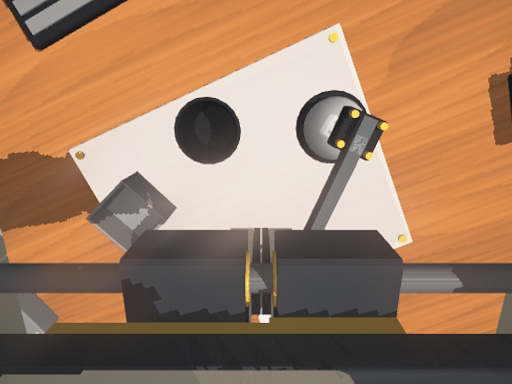

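The wrist view from above shows the screws at (355,114), (384,126), (341,144) and (369,156). The dome foot's left edge is at x≈296, its top at y≈91 and its bottom at y≈162.

```bash
python3 - <<'E'
from h import *
from scipy.optimize import least_squares
c=optics.calibration("wrist"); w=cv2.imread("pics/w4.png")
q=ray(c,[(362.3,135)],.129)[0]; print("cam",q)
m=(w.max(2)<75).astype(np.uint8)[70:180,285:400]
n,l,st,ce=cv2.connectedComponentsWithStats(m); i=1+np.argmax(st[1:,4])
ct=np.vstack([k.reshape(-1,2) for k in cv2.findContours((l==i).astype(np.uint8),0,1)[0]])+[285,70]
hull=cv2.convexHull(ct).reshape(-1,2); sel=hull[hull[:,0]<335]
for z in(.01,.014):
    P=ray(c,sel,z)[:,:2]; r=least_squares(lambda q:np.hypot(*(P-q).T)-.042,[.622,-.147],loss="soft_l1",f_scale=.001)
    print("dome",z,r.x.round(4),(1000*np.abs(r.fun)).max().round(1),"cam-dome mm",(1000*(q[:2]-r.x)).round(1))
cv2.imwrite("pics/t5.png",optics.grab_frame("top"))
E
```

```text
cam [ 0.62408316 -0.14944177  0.129     ]
dome 0.01 [ 0.6204 -0.1486] 0.9 cam-dome mm [ 3.7 -0.8]
dome 0.014 [ 0.6208 -0.1484] 1.2 cam-dome mm [ 3.3 -1. ]
```

Request:
carry_out(
  plan=[
    [-0.2,1,0,0,0,0,0],
    [-0.2,1,0,0,0,0,0],
    [-0.2,1,0,0,0,0,0],
    [-0.2,1,0,0,0,0,0],
    [-0.2,1,0,0,0,0,0],
    [-0.2,1,0,0,0,0,0],
    [-0.2,1,0,0,0,0,0],
    [-0.2,1,0,0,0,0,0],
  ],
)

```text
t: 6.9
eef_pos: [0.571, 0.1452, 0.2394]
ee_rot: [3.14, 0.001, -0.399]
force: [0.0, 0.2, -0.4]
width: 0.0004
```

Request:
carry_out(
  plan=[
    [-0.2,1,0,0,0,0,0],
    [-0.2,1,0,0,0,0,0],
    [-0.2,1,0,0,0,0,0],
    [-0.2,1,0,0,0,0,0],
    [-0.2,1,0,0,0,0,0],
    [0,0,0,0,0,0,0],
  ],
)

```text
t: 7.5
eef_pos: [0.5458, 0.2716, 0.239]
ee_rot: [3.14, 0.001, -0.396]
force: [0.1, 0.3, -0.2]
width: 0.0003
```

```bash
python3 - <<'E'
from h import *
print(get_state()["eef_pos"],proj(optics.calibration("wrist"),[[.5546,.3459,.052],[.5546,.3459,.06]]))
w=optics.grab_frame("wrist"); cv2.imwrite("pics/w5.png",w)
t=optics.grab_frame("top"); cv2.imwrite("pics/t5.png",t)
o=np.zeros((384,800,3),np.uint8); o[:,:512]=w; o[:269,512:]=cv2.resize(t[100:240,185:335],(288,269),interpolation=cv2.INTER_CUBIC); cv2.imwrite("pics/v5.png",o)
E
```

```text
[0.54577246 0.27155849 0.23903434] [[194.86415214 188.34259573]
 [193.40319722 190.39517186]]
```

View pics/v5.png

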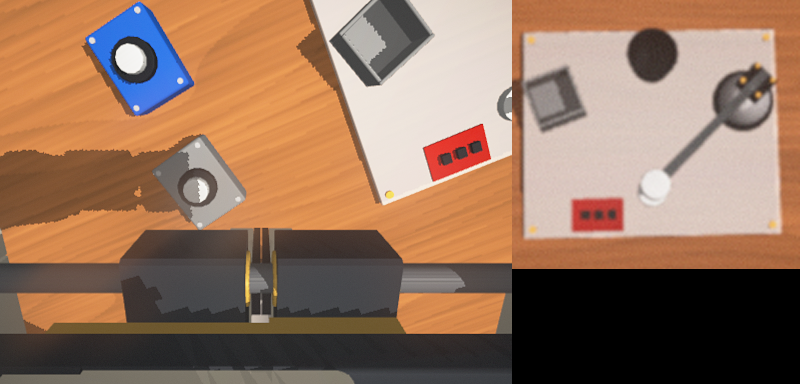

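The button sits at wrist pixel (196,188), against a predicted (195,188). The top view confirms the camera sits over the dome, with the cup and tray undisturbed. I'll go above the button and come down.

Request:
carry_out(
  plan=[
    [0.12,1,0,0,0,0,0],
    [0.12,1,0,0,0,0,0],
    [0.12,1,0,0,0,0,0],
    [0,0,-1,0,0,0,0],
    [0,0,-1,0,0,0,0],
    [0,0,-1,0,0,0,0],
    [0,0,-1,0,0,0,0],
    [0,0,-1,0,0,0,0],
  ],
)

```text
t: 8.4
eef_pos: [0.5557, 0.3427, 0.1143]
ee_rot: [3.141, 0.0, -0.4]
force: [-0.2, -0.3, 0.4]
width: 0.0006
```

Request:
carry_out(
  plan=[
    [0,0,-0.8,0,0,0,0],
    [0,0,-0.4,0,0,0,0],
    [0,0,0,0,0,0,0],
    [0,0,0,0,0,0,0],
  ],
)

```text
t: 8.8
eef_pos: [0.5562, 0.3437, 0.0864]
ee_rot: [-3.141, -0.0, -0.399]
force: [0.8, -1.0, 0.6]
width: 0.0006
```

Request:
carry_out(
  plan=[
    [0,0.08,-0.4,0,0,0,0],
    [0,0,-0.3,0,0,0,0],
    [0,0,0,0,0,0,0],
    [0,0,0,0,0,0,0],
  ],
)

```text
t: 9.2
eef_pos: [0.5555, 0.3457, 0.0682]
ee_rot: [3.141, 0.0, -0.399]
force: [-0.5, 0.5, -0.2]
width: 0.0005
```

Request:
carry_out(
  plan=[
    [0,0,-0.16,0,0,0,0],
    [0,0,-0.16,0,0,0,0],
    [0,0,0,0,0,0,0],
  ],
)

```text
t: 9.5
eef_pos: [0.556, 0.3461, 0.0604]
ee_rot: [-3.141, -0.001, -0.399]
force: [0.1, 1.0, 4.3]
width: 0.0005
```

Request:
carry_out(
  plan=[
    [0,0,-0.08,0,0,0,0],
    [0,0,0,0,0,0,0],
  ],
)

```text
t: 9.7
eef_pos: [0.5561, 0.3462, 0.0593]
ee_rot: [-3.14, -0.001, -0.398]
force: [-0.8, 0.4, 7.1]
width: 0.0005
```

Request:
carry_out(
  plan=[
    [0,0,-0.08,0,0,0,0],
    [0,0,0,0,0,0,0],
  ],
)

```text
t: 9.9
eef_pos: [0.5562, 0.3462, 0.059]
ee_rot: [-3.14, -0.001, -0.398]
force: [-4.8, -1.8, 18.5]
width: 0.0004
```

The press bottomed out at a tip height of about 0.051 m. I'll lift clear and check the cap and housing geometry, to be sure it was the cap and not the housing that stopped the finger.

Request:
carry_out(
  plan=[
    [0,0,0.3,0,0,0,0],
    [0,0,0.5,0,0,0,0],
    [0,0,1,0,0,0,0],
    [0,0,1,0,0,0,0],
    [0,0,1,0,0,0,0],
    [0,0,1,0,0,0,0],
    [0,0,1,0,0,0,0],
    [0,0,0,0,0,0,0],
  ],
)

```text
t: 10.7
eef_pos: [0.5569, 0.3466, 0.2057]
ee_rot: [-3.137, -0.003, -0.398]
force: [-0.9, 0.0, -0.1]
width: 0.0005
```

```bash
python3 - <<'E'
from h import *
s0=cv2.imread("pics/side0.png"); cs=optics.calibration("side"); s=optics.grab_frame("side"); w=optics.grab_frame("wrist"); cv2.imwrite("pics/w6.png",w)
u,v=160,130; k=8
a=cv2.resize(s0[v:v+40,u:u+50],None,fx=k,fy=k,interpolation=cv2.INTER_CUBIC)
b=cv2.resize(s0[v-20:v+20,u+30:u+80],None,fx=k,fy=k,interpolation=cv2.INTER_CUBIC)
cv2.imwrite("pics/v6.png",np.hstack([a,b]))
for z in(.035,.045,.051,.057): print(z,((proj(cs,[[.555,.3465,z]])[0]-[u,v])*k+k/2).round())
E
```

```text
0.035 [220. 147.]
0.045 [217. 129.]
0.051 [215. 118.]
0.057 [213. 107.]
```

View pics/v6.png

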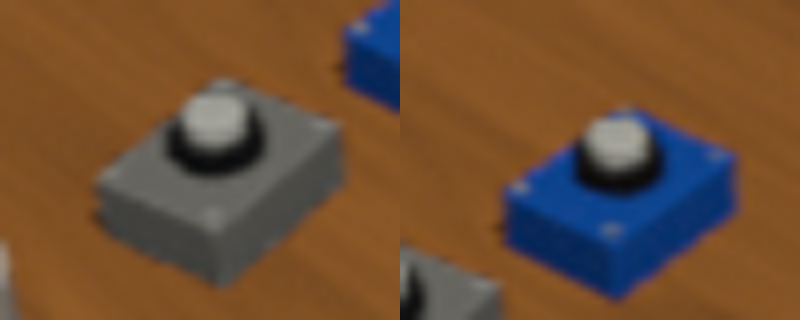

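The cap's top is at z≈0.057 and the housing is at about 0.044, so stopping at 0.051 means the full 6 mm of cap travel. I'll move clear and do a final check.

Request:
carry_out(
  plan=[
    [-0.8,1,0,0,0,0,0],
    [-0.8,1,0,0,0,0,0],
    [-0.8,1,0,0,0,0,0],
    [-0.8,1,0,0,0,0,0],
    [-0.8,1,0,0,0,0,0],
    [-0.8,1,0,0,0,0,0],
    [0,0,0,0,0,0,0],
    [0,0,0,0,0,0,0],
  ],
)

```text
t: 11.6
eef_pos: [0.4347, 0.4957, 0.2]
ee_rot: [3.139, 0.0, -0.397]
force: [0.8, -0.0, 0.4]
width: 0.0006
```

```bash
python3 - <<'E'
from h import *
s0,t0,t5=[cv2.imread(f"pics/{n}.png") for n in("side0","top0","t5")]
s=optics.grab_frame("side");t=optics.grab_frame("top");cv2.imwrite("pics/t7.png",t)
d=lambda a,b,x0,y0,x1,y1:cv2.absdiff(a,b)[y0:y1,x0:x1].mean().round(2)
print("boom/dome since press",d(t,t5,185,100,335,240),"button side",d(s,s0,174,138,200,165),"tray",d(t,t0,188,135,222,168),"cup",d(t,t0,248,116,272,143),"adapter",d(t,t0,378,150,408,198),"mug",d(t,t0,90,228,145,268))
print(get_state()["force"],get_state()["eef_pos"])
a=cv2.resize(t[100:240,185:335],None,fx=2.7,fy=2.7,interpolation=cv2.INTER_CUBIC);b=cv2.resize(s[100:240,120:270],None,fx=2.6,fy=2.7,interpolation=cv2.INTER_CUBIC)
cv2.imwrite("pics/v7.png",np.hstack([a,b]))
E
```

```text
boom/dome since press 4.64 button side 1.87 tray 2.63 cup 3.15 adapter 2.54 mug 2.55
[ 0.08493224 -0.29456284 -0.07145584] [0.43568473 0.49491167 0.20050327]
```

View pics/v7.png

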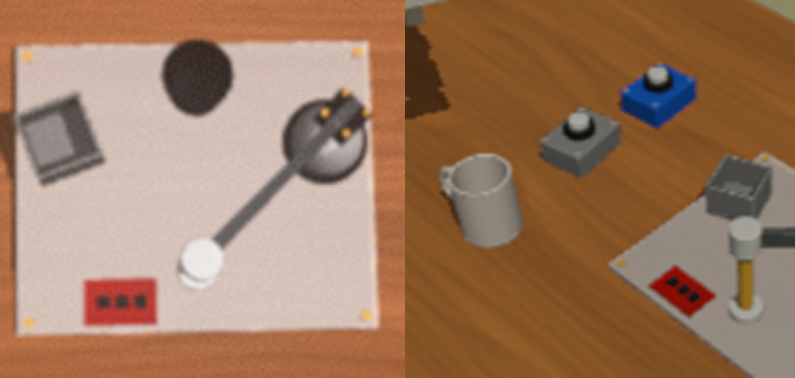

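The final view shows the screws' mean at top pixel (312.8,141.5) and the foot centre at (305.1,151.9), with the button up and the mug and tray in place. One last numeric check, then I hand in if it holds.

```bash
python3 - <<'E'
from h import *
c=optics.calibration("top"); q=ray(c,(312.8,141.5),.129)[0]; d=ray(c,(305.1,151.9),.012)[0]
print(q,d,(q-d)[:2]); t,t5=cv2.imread("pics/t7.png"),cv2.imread("pics/t5.png")
A,B=[cv2.cvtColor(i[115:200,245:330],6).astype(np.float32) for i in(t,t5)]; print("shift",cv2.phaseCorrelate(A,B))
if np.hypot(*(q-d)[:2])<.009: print(arm.job_done())
E
```

```text
[ 0.62725755 -0.15004966  0.129     ] [ 0.6251148  -0.14933865  0.012     ] [ 0.00214275 -0.00071101]
shift ((-0.00011395034628947087, -0.003493432274069619), 1.0127942002849815)
the job is handed in; nothing more can be done
None
```

I pushed the camera arm clockwise with the closed fingers until the camera hung over the dome. I then pressed the button on the grey trigger box, let it come back up, moved clear and handed the job in at about 12 s of the 51 s allowed.

- **Camera over dome:** the offset came out at 2 mm in the final top view. A wrist view taken just after the push gave about 4 mm. Both are inside the 12 mm limit, and the rig showed no movement between the views before and after the press.
- **Button:** the press ended on a hard stop, with 18.5 N at the end. The fingertips stood at z≈0.051 m, against a cap top of about 0.057 m, so I take it as fully down. That rests on the force and the heights, since the press itself was not seen. The final side view shows the cap up again.
- **Other objects:** the cup, tray, adapter and mug look unchanged against the starting pictures, and the dome foot reads the same pixel position. The robot ended clear of everything, with about zero force.
- **Checks that failed or disagreed:**
  - One screw detection from higher up found nothing, so I read those pixels by hand.
  - A raw brightness comparison of the rig before and after the press came out a little higher than elsewhere (4.6, against about 2.5). The shift measurement showed no motion, so I put it down to shadow.

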